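# Gauge the depth of a dry-bath well and lock the reading

## Robot

A 6-joint arm with a two-finger parallel gripper is mounted at the origin on a cart in front of the work surface, level with it; the furniture and walls round the work are solid. World frame = base frame: x ahead of the robot, y to its left, z up, the work surface at z = 0. Lengths are in m, angles in rad, forces in N, time in s.
With the tool pointing down it reaches from about 0.25 to 0.775 m from the base axis. Payload 4 kg.
Tool frame: the origin (TCP) lies at the very end of the fingers, on their centre line; the grasp point (between the pads) lies 19 mm behind it; x points along the fingers, y is the direction in which the jaws open and shut, and the axes are right-handed (so a half turn about x gives the same grasp; the last joint's range is limited). The gripper opens to 94 mm and grips with 3 to 60 N. Pads are 16 mm wide; open, the fingers measure 119 mm over their backs; the gripper's body (75 mm by 177 mm) begins 78 mm behind the grasp point.
Start: joints at [-1.284, 0.087, 1.371, -0, 1.684, -0.103], TCP at [0.209, -0.509, 0.206] pointing down, gripper open.
Joint ranges: [-3.1, 3.1], [-0.76, 2.03], [0.27, 2.55], [-1.08, 4.22], [0.17, 2.65], [-2.57, 2.57]. Speed limits (rad/s): [2.79, 2.79, 3.14, 3.14, 3.14, 3.14].

## Interface

Orientations are given as [roll, pitch, yaw] about the fixed x, y, z axes, in that order (R = Rz(yaw) Ry(pitch) Rx(roll)).
In Python, from bench import robot gives the robot as it stands.
- The arm moves only by the tool carry_out, never from a script. Its argument "targets" is a list of rows, each a list of 5 numbers: the closure, from 0 (fully open) to 1 (shut), then the shift along the tool's x, y, z in cm, then the turn about the tool's x in degrees. In form: [[fingers, tx, ty, tz, turn], ...]. A call has 1 to 20 rows; each row shifts and turns the commanded pose from where the row before left it, along the tool's axes as they then stand; what a row does not reach is not made up. A row lasts 1/10 s, in which the tool goes at most 50 mm and 8.59 degrees, less where a joint would pass 70% of its speed; a pose out of reach is approached as far as the arm can. A call is refused whole if a number of a shift passes 5 or a number of a turn 8.59, either way. A call with a gripper value outside its range is refused whole. The fingers move at their own pace and stop on an object; the grip force is fixed at half the most. Time passes only in rows, so rows that do not move let the fingers close. It gives the time, the measured TCP pose, the force and the opening at its end, in the units of the state.
- robot.get_obs(): the state, without advancing time (a new reading comes with each control period).
- robot.snapshot(name): name is "scene" or "side" or "wrist"; returns a dict with "image" (480x640x3 uint8, red, green, blue), "camera_matrix" (3x3 intrinsics, pixels), "distortion" ([k1, k2, p1, p2, k3] as OpenCV has them; the pictures are not rectified), "pose" (4x4, takes a point from camera to world coordinates). Camera axes: x right, y up, looking along -z (the intrinsics and any distortion apply to the point x, -y, -z); pixel columns grow to the right and rows downward; lengths in m; the calibration is good to about 2 mm. A picture is of the moment at which its call begins. There is no depth.
- robot.close_job(): hands the job in, once; it reports no verdict.
The state is a dict: "time": time; "joint_positions": joint angles; "qvel": joint speeds; "joint_torque": joint torques, N m; "tool_pos": TCP position; "ee_rot": TCP orientation; "wrist_force": force on the tool from outside, world axes, zero at the start; "wrist_torque": the same for the moment, N m; "width": finger opening in m.
Only numpy, scipy, OpenCV 4.12 (cv2) and the standard library are available. Lean on these libraries where they do the work, as an engineer would, in place of code of your own. Each camera call takes 0.05 s, during which the arm holds its last target. There are 200 camera calls.

## Task

Pick up the depth gauge by its black wing head and set it astride the aluminium block of the dry bath, seated flat over the wide middle well. Lower its rod by hand, gently, until you feel the probe touch the bottom of the well, then twist the head clockwise as far as it goes to lock the rod at that depth, and let go, leaving the gauge standing there locked with its probe still on the bottom. Do not knock the other things on the bench about.

Things in the scene. Friction and masses are not known exactly. Their poses are not given: they have to be found in the camera images.
- gauge: The depth gauge, 0.56 kg: stainless saddle base 66 x 46 mm, barrel 27 mm across (top at z 56 mm), sliding rod, black wing head. Origin: centre of underside, z up. Lips on its +x and -x sides, 46 mm long in y, 10 mm deep, 54 mm apart inside, flared to 61 mm at the mouth, straddle the bath's block either way round. Seat face between them: 10 mm above the origin. Unlocked, the wing lies along x
- gauge_probe: The 6 mm probe at the lower end of the gauge's rod, with a round tip. Origin: the tip, which lies 13 mm above the gauge's origin (3 mm above the seat face) when the rod is drawn right up. A push of more than 20 N would bend it
- gauge_rod (a joint): How far the 10 mm rod is pushed down out of the base, m: 0 drawn right up, 0.054 right down. Sliding it takes about 2 N; it stays where it is left. Lifting the gauge by its head first draws the rod right up to its stop (0), then the base leaves the bench
- gauge_head (a joint): Turn of the wing head, rad: 0 unlocked, 1.2 against its stop, clockwise seen from above positive. It starts to grip the rod at about 0.7 and clamps it firmly from 1.0; turning takes a light torque, under about 0.2 N m. It stays where it is left
- head_grip (a point): Centre of the wing head, where to grip it: a black bar 44 mm long (along this x axis), 13 mm thick (the width to grip), 26 mm tall, this point 13 mm below its top. 139 mm above the gauge's origin when the rod is drawn right up. For 16 mm or more below the bar there is only the 13 mm neck and 10 mm rod
- dry_bath: The dry bath, a fixed grey case 140 x 176 x 80 mm, display and keys on its -x face; origin at the centre of its underside, z up. Its aluminium block, 50 mm wide in x, 112 mm long in y, stands 20 mm out of the case, flat top 100 mm above the bench. Three round wells in it along y: the wide one (24 mm) in the middle, a 16 mm tube well 37 mm to either side
- well_mouth (a point): Centre of the wide middle well's mouth, in the plane of the block's top, axes as the bath's. How deep the well is nobody has measured: a spacer of unknown height lies in it, its flat top 26 to 46 mm below the mouth
- marker: Bystander: a white marker pen with a cap, 138 mm, lying on the bench
- serum_tube: Bystander: a capped serum tube, 106 mm, lying on the bench
- pipette: Bystander: a micropipette, 260 mm, lying on the bench
- tape_roll: Bystander: a roll of tape 69 mm across, 19 mm high, lying flat
- petri_dish: Bystander: a petri dish 62 mm across, 16 mm high
- forceps: Bystander: steel forceps, 128 mm, lying on the bench
- stain_bottle: Bystander: a small brown bottle, 38 mm across, 70 mm high
Mind the look-alikes: they are no part of the job. Leave any yellow look-alike of the gauge alone.

How it is judged:
By the outcome, as a careful person would: the job done as asked, in the order asked, and still so for the second after the job is handed in, with the robot touching nothing.
It also fails if it takes over 54 s, if anything falls off the work surface, if the arm or the gripper's body presses on something with over 40 N, if the wrist force passes 120 N, or if a joint passes its speed limit or range.

## Working session

There is one attempt and no reset: what is moved stays moved. The work goes in short steps, Python scripts to look and compute and a tool call to move; the robot and the scene stay as the last step left them, time stands still between calls to the robot, and variables do not carry over. Pictures are saved under pics/ and viewed, about 8 in all and at most 12, crops included, and the job is handed in when it is done.

Besides the shell and the picture viewer there is one more tool, called after "Emit:" by a JSON object that holds its "method" and its "body". carry_out: Moves the arm, as the interface text tells. Its arguments: {"type":"object","properties":{"targets":{"type":"array","items":{"type":"array","items":{"type":"number"}}}},"required":["targets"]}

```bash
mkdir -p pics; ls; cat > h.py <<'E'
import numpy as np, cv2, pickle, sys
from bench import robot
def snap(n,f):
    s=robot.snapshot(n); pickle.dump(s,open(f'pics/{f}.pkl','wb')); cv2.imwrite(f'pics/{f}.png',s['image'][:,:,::-1]); return s
def load(f): return pickle.load(open(f'pics/{f}.pkl','rb'))
def ray(s,px):
    p=cv2.undistortPoints(np.array([[px]],float),np.array(s['camera_matrix']),np.array(s['distortion']))[0,0]
    T=np.array(s['pose']); d=T[:3,:3]@np.array([p[0],-p[1],-1]); return T[:3,3],d/np.linalg.norm(d)
def plane(s,px,z):
    o,d=ray(s,px); return o+d*(z-o[2])/d[2]
def proj(s,P):
    T=np.array(s['pose']); c=T[:3,:3].T@(np.array(P,float)-T[:3,3]); c=c*[1,-1,-1]
    return cv2.projectPoints(c.reshape(1,3),np.zeros(3),np.zeros(3),np.array(s['camera_matrix']),np.array(s['distortion']))[0][0,0]
def cross(s1,p1,s2,p2):
    o,d=ray(s1,p1);q,e=ray(s2,p2)
    t=np.linalg.lstsq(np.c_[d,-e],q-o,rcond=None)[0]; a=o+t[0]*d;b=q+t[1]*e
    return (a+b)/2,np.linalg.norm(a-b)
E
python3 -c "
from h import *
for n in ['scene','side','wrist']:
    s=snap(n,n+'0'); print(n,np.round(s['pose'],3).tolist())
o=robot.get_obs();print(o)
a=cv2.imread('pics/scene0.png');b=cv2.imread('pics/side0.png')
"
```

```text
pics
scene [[-0.668, 0.559, -0.49, -0.048], [-0.744, -0.487, 0.459, 0.498], [0.018, 0.671, 0.741, 0.938], [0.0, 0.0, 0.0, 1.0]]
side [[0.993, 0.071, -0.099, 0.362], [-0.121, 0.627, -0.77, -0.979], [0.008, 0.776, 0.631, 0.914], [0.0, 0.0, 0.0, 1.0]]
wrist [[0.379, 0.896, 0.232, 0.276], [-0.925, 0.368, 0.092, -0.48], [-0.003, -0.25, 0.968, 0.384], [0.0, 0.0, 0.0, 1.0]]
{'time': 0.15, 'joint_positions': array([-1.28408720e+00,  8.77493950e-02,  1.37188175e+00, -1.65235003e-05,
        1.68362428e+00, -1.03093512e-01]), 'qvel': array([ 0.00025307, -0.00251294, -0.00316517, -0.00055015,  0.00126573,
        0.00146655]), 'joint_torque': array([ 1.05641830e-03, -3.40643299e+01, -3.02793002e+01,  7.17471424e-02,
        3.04559281e-02, -1.13748913e-04]), 'tool_pos': array([ 0.20887577, -0.508333  ,  0.20460552]), 'ee_rot': array([-1.66401417,  1.56913347,  1.86737927]), 'wrist_force': array([0.71969641, 0.6675777 , 0.32646849]), 'wrist_torque': array([ 0.01370249,  0.00327093, -0.01286523]), 'width': 0.09381889142288029}
```

View pics/scene0.png

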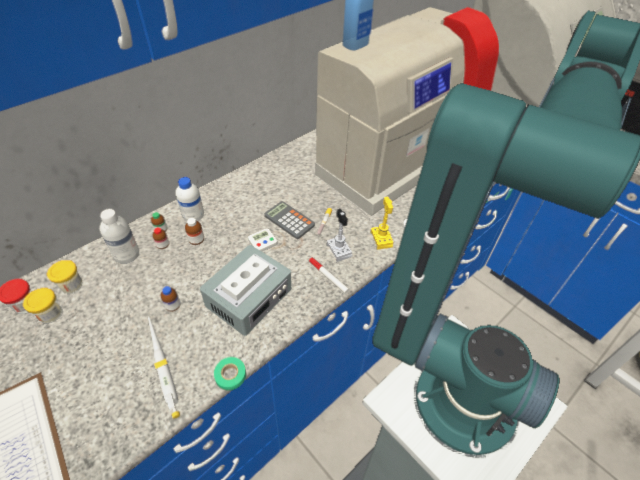

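View pics/side0.png

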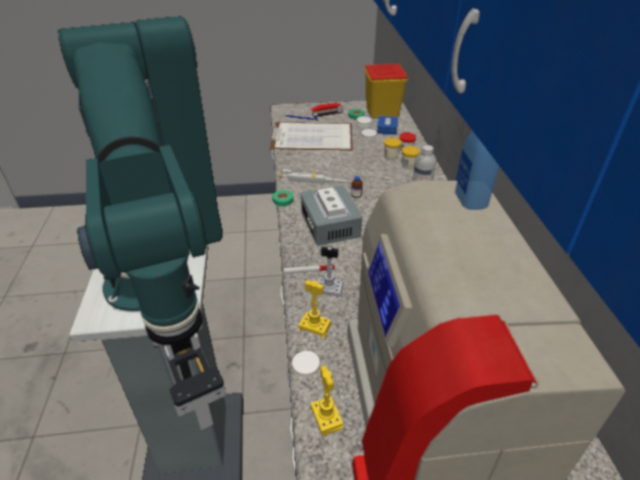

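The gauge (steel with a black head) is at about scene (341,232) and side (330,268). The bath is at scene (246,285) and side (331,212). There are two yellow look-alikes, one near scene (384,222). I'll zoom in on both views in one picture.

```bash
python3 -c "
from h import *
a=cv2.imread('pics/scene0.png');b=cv2.imread('pics/side0.png')
m=np.zeros((600,800,3),np.uint8)
def put(im,x,y,w,h,k,X,Y):
    c=cv2.resize(im[y:y+h,x:x+w],None,fx=k,fy=k,interpolation=cv2.INTER_CUBIC); m[Y:Y+c.shape[0],X:X+c.shape[1]]=c
put(a,200,240,100,100,4,0,0); put(a,310,200,50,65,6,0,400-190+0) if 0 else put(a,315,200,40,65,9,400,0)
put(b,295,180,75,66,3,0,400); put(b,310,240,40,60,0 or 3,230,400)
cv2.imwrite('pics/m0.png',m)
"
```

```text
(no output)
```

View pics/m0.png

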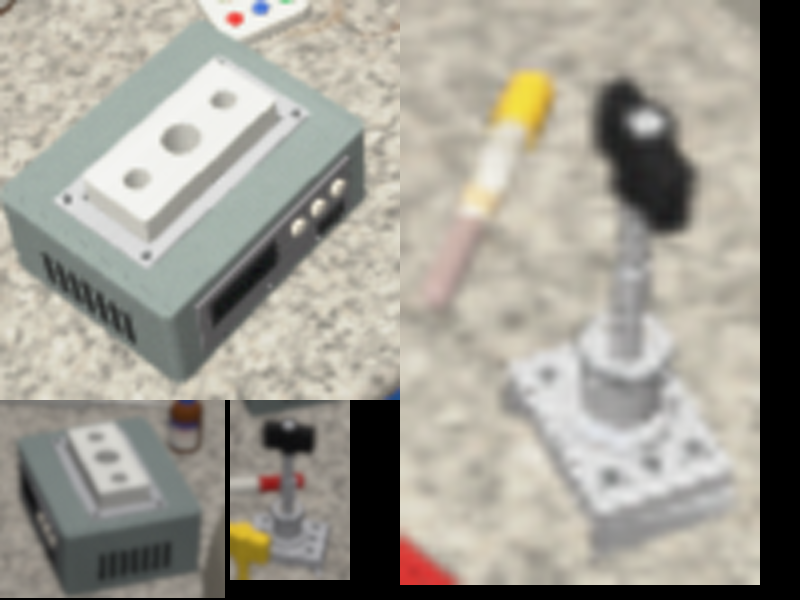

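The montage shows the three wells at scene (234.3,284.8), (245.5,274.8) and (256,265), and at side (326.7,192.3), (330.7,199) and (334.7,205.7). The head's top dot is at scene (342.3,213.7) and side (329.3,248).

```bash
python3 -c "
from h import *
S=load('scene0');D=load('side0')
for a,b in [((234.25,284.75),(326.7,192.3)),((245.5,274.75),(330.7,199)),((256,265),(334.7,205.7)),((342.3,213.7),(329.3,248))]:
    print(cross(S,a,D,b),plane(S,a,.1),plane(D,b,.1))
for y,x in [(0,0)]:pass
# base corners, scene z~.014 ; side crop corners
f=lambda u,v:(315+(u-400)/9,200+v/9)
for p in [(512,380),(590,515),(732,470),(650,335)]: print('base',plane(S,f(*p),.016))
# head mask
for n,s,(x,y,w,h) in [('scene',S,(325,200,35,30)),('side',D,(316,243,28,18))]:
    g=s['image'][y:y+h,x:x+w].max(2)<70; ys,xs=np.nonzero(g); P=np.c_[xs,ys].astype(float)
    r=cv2.minAreaRect(P.astype(np.float32)); print(n,len(P),P.mean(0)+[x,y],r, cv2.boxPoints(r)+[x,y])
"
```

```text
(array([0.5101441 , 0.22671371, 0.0978134 ]), np.float64(0.0007868670289573566)) [0.50914947 0.22744731 0.1       ] [0.50938275 0.2231106  0.1       ]
(array([0.5172139 , 0.19015491, 0.09765575]), np.float64(0.000310942697720368)) [0.51545554 0.19100651 0.1       ] [0.5169144 0.1869389 0.1      ]
(array([0.52418637, 0.15419162, 0.0982593 ]), np.float64(0.0007012845502949835)) [0.52258915 0.15489456 0.1       ] [0.52417054 0.15208672 0.1       ]
(array([ 0.47849457, -0.08848904,  0.14799956]), np.float64(4.478568856725872e-05)) [ 0.5105135  -0.12413615  0.1       ] [ 0.48574922 -0.03267984  0.1       ]
base [ 0.51372672 -0.0770259   0.016     ]
base [ 0.45908044 -0.0580037   0.016     ]
base [ 0.44338788 -0.10269087  0.016     ]
base [ 0.49898076 -0.12233479  0.016     ]
scene 82 [341.6097561  217.85365854] ((16.153844833374023, 17.230770111083984), (16.086305618286133, 7.211102485656738), 56.3099365234375) [[333.69230652 212.53846169]
 [339.69230652 208.53846169]
 [348.61538315 221.92307854]
 [342.61538315 225.92307854]]
side 138 [328.89130435 252.45652174] ((12.851350784301758, 9.891892433166504), (16.76869773864746, 10.028338432312012), 9.462321281433105) [[319.75675583 256.45946121]
 [321.40540504 246.56756783]
 [337.94594574 249.32432365]
 [336.29729652 259.21621704]]
```

```bash
cat >> h.py <<'E'
from scipy.spatial.transform import Rotation as Ro
def tool():
    o=robot.get_obs(); return np.array(o['tool_pos']),Ro.from_euler('xyz',o['ee_rot']).as_matrix(),o
E
python3 -c "
from h import *
S=load('scene0');D=load('side0')
p,R,o=tool();print(R.round(3).tolist())
psi=np.arctan2(R[1,1],R[0,1]);print('tool y heading',np.degrees(psi), 'want y heading 70.7 or -109.3; q6',o['joint_positions'][5],'q1',o['joint_positions'][0])
for t in [(.4785,-.09,.25),(.4785,-.09,.15)]: print(R.T@(np.array(t)-p)*100)
for n in [(350,325),(365,375),(360,400)]: print('machine',plane(D,n,0))
for n in [(316,185),(380,208)]: print('machine sc',plane(S,n,0))
for n in [(384,240),]: print('yellow',plane(S,n,0.01))
for n in [(315,325),(326,420)]: print('yellow',plane(D,n,0.01))
for z in (.135,.152):
  for n in [(333.7,212),(339.7,208.5),(348.6,222),(342.6,226)]: print(z,plane(S,n,z))
"
```

```text
[[-0.0, 0.38, -0.925], [0.002, -0.925, -0.38], [-1.0, -0.002, -0.0]]
tool y heading -67.66605246366123 want y heading 70.7 or -109.3; q6 -0.10309351245093233 q1 -1.2840872011916702
[ -4.48601949 -28.45680441 -40.83735716]
[  5.51396668 -28.44024808 -40.83580933]
machine [ 0.51573283 -0.20901408  0.        ]
machine [ 0.52647523 -0.35389353  0.        ]
machine [ 0.50493327 -0.41344414  0.        ]
machine sc [ 0.72486547 -0.22513666  0.        ]
machine sc [ 5.19172953e-01 -3.02493860e-01  1.11022302e-16]
yellow [ 0.41856611 -0.206874    0.01      ]
yellow [ 0.43025762 -0.20777567  0.01      ]
yellow [ 0.42773703 -0.4559951   0.01      ]
0.135 [ 0.50619012 -0.08565999  0.135     ]
0.135 [ 0.50525749 -0.10635454  0.135     ]
0.135 [ 0.45557544 -0.089521    0.135     ]
0.135 [ 0.45562973 -0.06832535  0.135     ]
0.152 [ 0.49445672 -0.07329972  0.152     ]
0.152 [ 0.49354384 -0.09355609  0.152     ]
0.152 [ 0.44491375 -0.07707898  0.152     ]
0.152 [ 0.44496688 -0.05633212  0.152     ]
```

Emit:
{"method": "carry_out", "body": {"targets": [[0,-1.0,-1.5,-1.6,0],[0,-0.5,-2.6,-2.8,0],[0,-0.5,-2.6,-2.8,0],[0,-0.5,-2.6,-2.8,0],[0,-0.5,-2.6,-2.8,0],[0,-0.5,-2.6,-2.8,0],[0,-0.5,-2.6,-2.8,0],[0,-0.5,-2.6,-2.8,0],[0,0,-2.6,-2.8,0],[0,0,-2.6,-2.8,0],[0,0,-2.6,-2.8,0],[0,0,-2.6,-2.8,0],[0,0,-1.3,-1.4,0]]}}

```text
time: 1.45
tool_pos: [0.4028, -0.0873, 0.2502]
ee_rot: [-1.932, 1.57, 1.602]
wrist_force: [0.1, -1.1, -0.5]
width: 0.094
```

Emit:
{"method": "carry_out", "body": {"targets": [[0,0,0,0,-8.5],[0,0,0,0,-8.5],[0,0,0,0,-8.5],[0,0,0,0,-8.5],[0,0,0,0,-8.5],[0,0,0,0,-8.5],[0,0,0,0,-8.5],[0,0,0,0,-8.5],[0,0,0,0,-8.5],[0,0,0,0,-8.5],[0,0,0,0,-8.5],[0,0,0,0,-8.5],[0,0,0,0,-8.5],[0,0,0,0,-8.5],[0,0,0,0,-8.5],[0,0,0,0,-8.5],[0,0,0,0,-2.4],[0,0,0,0,0]]}}

```text
time: 3.25
tool_pos: [0.4021, -0.0898, 0.2502]
ee_rot: [-3.026, 1.57, 2.92]
wrist_force: [-0.5, -0.3, -0.1]
width: 0.0941
```

```bash
python3 -c "
from h import *
p,R,o=tool();print(o['time'],p,np.degrees(np.arctan2(R[1,1],R[0,1])),R[:,0],o['joint_positions'],o['width'])
s=snap('wrist','w1');print(np.round(s['pose'],3).tolist(),proj(s,(.4785,-.09,.15)))
"
```

```text
3.25 [ 0.40214141 -0.08980029  0.25016789] 70.72275593653305 [-5.46545372e-04  1.22970870e-04 -9.99999843e-01] [-3.57434495e-01 -2.27779561e-01  1.57857173e+00 -7.79094708e-05
  1.79135551e+00 -1.59179645e+00] 0.09411417444619642
[[0.331, -0.914, -0.234, 0.334], [0.944, 0.321, 0.082, -0.065], [0.0, -0.248, 0.969, 0.43], [0.0, 0.0, 0.0, 1.0]] [344.2331081  321.53774209]
```

View pics/w1.png

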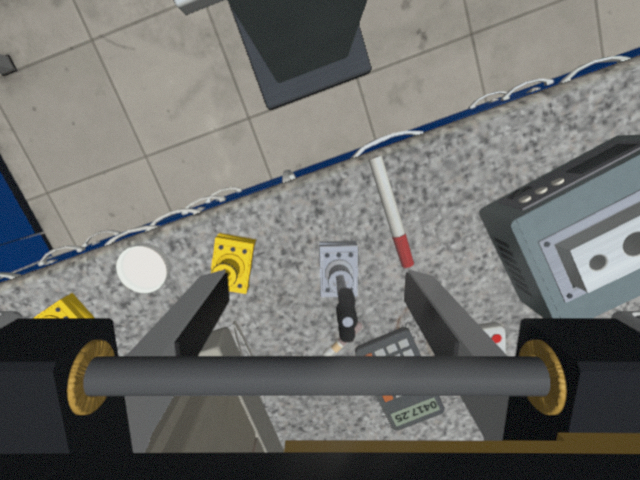

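The wrist view shows the head along the image vertical from (344,285) to (348,340), with its top dot near (347,322). The base is at about (338,268). The forceps, marker and bath are clear of the grasp. I'll measure the head and base axes by mask.

```bash
python3 -c "
from h import *
s=load('w1');im=s['image']
x,y,w,h=310,230,60,120
c=cv2.resize(im[y:y+h,x:x+w][:,:,::-1],None,fx=5,fy=5,interpolation=cv2.INTER_CUBIC);cv2.imwrite('pics/w1c.png',c)
g=(im[y:y+h,x:x+w].max(2)<75);g[:45]=0
n,l,st,ce=cv2.connectedComponentsWithStats(g.astype(np.uint8));k=1+st[1:,4].argmax();ys,xs=np.nonzero(l==k)
for r in range(ys.min(),ys.max()+1,3): q=xs[ys==r];print(r+y,q.min()+x,q.max()+x)
"
```

```text
288 341 345
291 339 351
294 339 352
297 339 353
300 339 354
303 339 354
306 337 353
309 336 354
312 337 355
315 337 355
318 337 356
321 338 356
324 339 355
327 339 353
330 339 353
333 339 354
336 340 353
339 341 352
```

View pics/w1c.png

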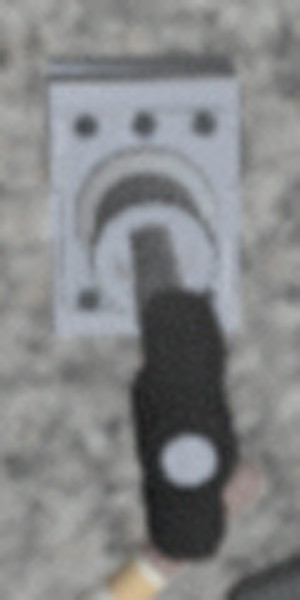

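The crop shows the dot at about (347.8,322). The wing's top face runs from about (346,304) to (347.3,341), and the base corners are at about (320.2,246), (357.5,245.5), (357,297) and (321.5,297).

```bash
python3 -c "
from h import *
s=load('w1');S=load('scene0');D=load('side0')
d=(347.8,322)
print(cross(s,d,S,(342.3,213.7)),cross(s,d,D,(329.3,248)))
for z in(.148,.152,.154): print(plane(s,d,z))
f=lambda u,v:(310+u/5,230+v/5)
hd=lambda a,b:np.degrees(np.arctan2((b-a)[1],(b-a)[0]))
a,b=plane(s,f(178,370),.15),plane(s,f(187,555),.15);print('bar',a,b,np.linalg.norm(b-a),hd(a,b))
c=[plane(s,f(*q),.016) for q in [(50,78),(238,76),(240,330),(55,333)]];print(np.mean(c,0),c)
print(hd(c[0],c[3]),hd(c[1],c[2]),hd(c[0],c[1])-90)
for q in [(347,322)]: pass
# well
for q in [(599,261.5),(633,243)]: print('well',plane(s,q,.1))
"
```

```text
(array([ 0.47883577, -0.08746754,  0.14959167]), np.float64(0.0023517233451815995)) (array([ 0.47959573, -0.08767562,  0.14808087]), np.float64(0.002438765396063351))
[ 0.48096642 -0.08741042  0.148     ]
[ 0.47888172 -0.08709019  0.152     ]
[ 0.47783937 -0.08693008  0.154     ]
bar [ 0.46343707 -0.08382018  0.15      ] [ 0.49702734 -0.09320643  0.15      ] 0.03487703797353269 -15.612149866644312
[ 0.48172155 -0.08686153  0.016     ] [array([ 0.44320425, -0.09823146,  0.016     ]), array([ 0.45765502, -0.05553972,  0.016     ]), array([ 0.5202489 , -0.07499314,  0.016     ]), array([ 0.50577804, -0.1186818 ,  0.016     ])]
-18.09840892445084 -17.264615426681615 -18.700496330217717
well [0.52479155 0.15642824 0.1       ]
well [0.51676934 0.18918814 0.1       ]
```

Emit:
{"method": "carry_out", "body": {"targets": [[0,0,0.9,2.4,0],[0,0,0.9,2.4,0],[0,0,1.0,2.5,-1.3],[0,2,0,0,0],[0,3,0,0,0],[0,2,0,0,0],[0,0,0,0,0],[0,0,0,0,0]]}}

```text
time: 4.1
tool_pos: [0.4804, -0.0875, 0.1807]
ee_rot: [-2.926, 1.57, 3.043]
wrist_force: [0.2, 1.0, 0.5]
width: 0.0943
```

```bash
python3 -c "
from h import *
p,R,o=tool();print(o['time'],p,np.degrees(np.arctan2(R[1,1],R[0,1])))
s=snap('wrist','w2');print(np.round(s['pose'],3).tolist(),proj(s,(.48,-.087,.15)),proj(s,p),proj(s,p+[0,0,.019]))
"
```

```text
4.1 [ 0.48042544 -0.08750595  0.18065152] 72.00401095226765
[[0.31, -0.921, -0.236, 0.412], [0.951, 0.3, 0.076, -0.064], [0.0, -0.248, 0.969, 0.36], [0.0, 0.0, 0.0, 1.0]] [315.067426   267.29254781] [314.24897673 286.83754551] [314.04677614 301.63512554]
```

View pics/w2.png

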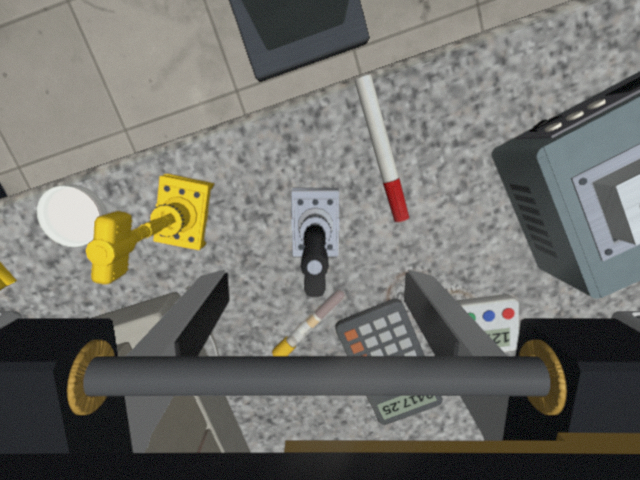

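The dot is at (314.5,267.5) and was predicted at (315.1,267.3), so the tool is aligned. I'll descend and grip.

Emit:
{"method": "carry_out", "body": {"targets": [[0,2,0,0,0],[0,2,0,0,0],[0,1.5,0,0,0],[0,0.8,0,0,0],[0,0,0,0,0],[0.5,0,0,0,0],[0.7,0,0,0,0],[0.8,0,0,0,0],[0.85,0,0,0,0],[1,0,0,0,0],[1,0,0,0,0],[1,0,0,0,0],[1,0,0,0,0]]}}

```text
time: 5.45
tool_pos: [0.4804, -0.0876, 0.1174]
ee_rot: [-1.919, 1.571, -2.233]
wrist_force: [-0.2, -1.0, 1.0]
width: 0.0334
```

```bash
python3 -c "
from h import *
p,R,o=tool();print(o['time'],p,np.degrees(np.arctan2(R[1,1],R[0,1])),o['width'],o['wrist_force'],o['wrist_torque'])
s=snap('wrist','w3');im=s['image'];print(proj(s,(p[0],p[1],.15)))
x,y,w,h=250,140,140,160
cv2.imwrite('pics/w3c.png',cv2.resize(im[y:y+h,x:x+w][:,:,::-1],None,fx=3,fy=3,interpolation=cv2.INTER_CUBIC))
"
```

```text
5.45 [ 0.48044816 -0.08755431  0.11742031] 72.03282857622884 0.03338823020112401 [-0.23651004 -0.96311722  0.98850541] [ 0.00679223 -0.17898891  0.01227227]
[313.78818834 314.32516233]
```

View pics/w3c.png

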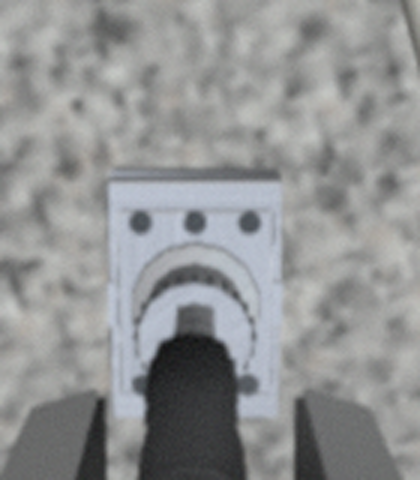

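The fingers are still closing at 33 mm, and the base edges are square with the jaws. I'll wait for the grip.

Emit:
{"method": "carry_out", "body": {"targets": [[1,0,0,0,0],[1,0,0,0,0],[1,0,0,0,0],[1,0,0,0,0],[1,0,0,0,0],[1,0,0,0,0],[1,0,0,0,0]]}}

```text
time: 6.2
tool_pos: [0.4804, -0.0878, 0.1175]
ee_rot: [-1.537, 1.57, -1.851]
wrist_force: [-0.7, -2.3, 0.3]
width: 0.0128
```

Emit:
{"method": "carry_out", "body": {"targets": [[1,-0.3,0,0,0],[1,-0.3,0,0,0],[1,-0.3,0,0,0],[1,-0.5,0,0,0],[1,-0.6,0,0,0],[1,-1,0,0,0],[1,-1.5,0,0,0],[1,-2,0,0,0],[1,-2,0,0,0],[1,-2,0,0,0],[1,-2,0,0,0],[1,-1.5,0,0,0],[1,-1,0,0,0],[1,0,0,0,0],[1,0,0,0,0]]}}

```text
time: 7.7
tool_pos: [0.4803, -0.0874, 0.2669]
ee_rot: [-3.101, 1.57, 2.869]
wrist_force: [-0.6, 0.2, -7.0]
width: 0.0126
```

```bash
python3 -c "
from h import *
p,R,o=tool();print(o['time'],p,np.degrees(np.arctan2(R[1,1],R[0,1])),o['width'],o['wrist_force'],o['wrist_torque'])
s=snap('wrist','w4');im=s['image']
x,y,w,h=230,80,180,260
for n in ['scene','side']: snap(n,n+'4')
a=load('scene4')['image'][120:270,280:400];b=load('side4')['image'][190:290,280:400]
m=np.zeros((600,800,3),np.uint8);c=cv2.resize(im[100:350,200:430],None,fx=1.73,fy=1.73);m[:c.shape[0],:c.shape[1]]=c
for q,Y in((a,0),(b,0)):pass
q=cv2.resize(a,(400,500-0));q=cv2.resize(a,None,fx=2.6,fy=2.6);m[:q.shape[0],400:400+q.shape[1]]=q[:, :400]
q=cv2.resize(b,None,fx=2,fy=2)[:200];m[395:595,400:640]=q
cv2.imwrite('pics/m4.png',m[:,:,::-1])
"
```

```text
7.7 [ 0.48028997 -0.08744798  0.26686866] 72.03360644879587 0.012632717723638848 [-0.59595446  0.20697168 -6.96913443] [ 0.02377021 -0.11368849 -0.04780272]
```

View pics/m4.png

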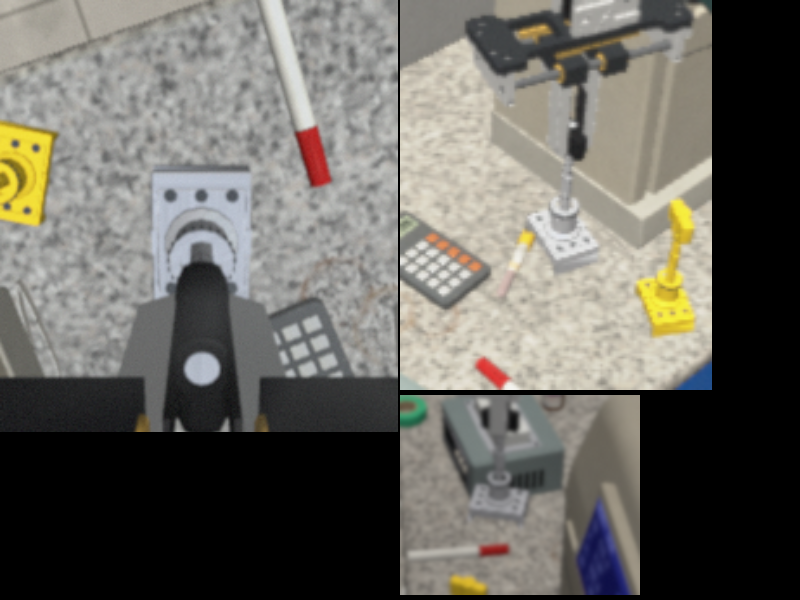

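The gauge is held, upright and square, with the rod up (weight about 6 N). Next I carry it over the bath and turn it.

Emit:
{"method": "carry_out", "body": {"targets": [[1,0,0.7,-0.1,0],[1,0,1.5,-0.3,0],[1,0,2.3,-0.4,0],[1,0,2.7,-0.5,0],[1,0,2.7,-0.5,0],[1,0,2.7,-0.5,0],[1,0,2.7,-0.5,0],[1,0,2.7,-0.5,0],[1,0,2.7,-0.5,0],[1,0,2.7,-0.5,0],[1,0,2.0,-0.4,0],[1,0,1.3,-0.3,0],[1,0,0.8,0,0],[1,0,0,0,0]]}}

```text
time: 9.25
tool_pos: [0.5178, 0.19, 0.267]
ee_rot: [-2.194, 1.57, -2.507]
wrist_force: [0.1, -0.6, -6.2]
width: 0.0129
```

Emit:
{"method": "carry_out", "body": {"targets": [[1,0,0,0,-1],[1,0,0,0,-2],[1,0,0,0,-3],[1,0,0,0,-3],[1,0,0,0,-3],[1,0,0,0,-3],[1,0,0,0,-3],[1,0,0,0,-3],[1,0,0,0,-3],[1,0,0,0,-2],[1,0,0,0,-2],[1,0,0,0,-1],[1,0,0,0,0],[1,0,0,0,0]]}}

```text
time: 10.65
tool_pos: [0.5178, 0.189, 0.2675]
ee_rot: [-1.146, 1.571, -0.955]
wrist_force: [-0.4, -0.7, -6.1]
width: 0.0131
```

```bash
python3 -c "
from h import *
p,R,o=tool();print(o['time'],p,np.degrees(np.arctan2(R[1,1],R[0,1])),o['width'],o['wrist_force'],o['joint_positions'][5])
s=snap('wrist','w5')
for n in ['scene','side']: snap(n,n+'5')
w4=load('w4'); 
q=plane(w4,(316.8,313.9),.299);print('dot w4',q, 'off vs tcp (.4803,-.0874)')
print(proj(s,(p[0],p[1],p[2]+.032)), proj(s,(.5167,.1895,.1)))
"
```

```text
10.65 [0.5177754  0.18901374 0.2675468 ] 100.97597920473821 0.013106961244535352 [-0.35044649 -0.73979276 -6.11763487] -1.5151219964331728
dot w4 [ 0.48074243 -0.08620677  0.299     ] off vs tcp (.4803,-.0874)
[313.70715809 312.46053349] [315.67923165 221.22459154]
```

View pics/w5.png

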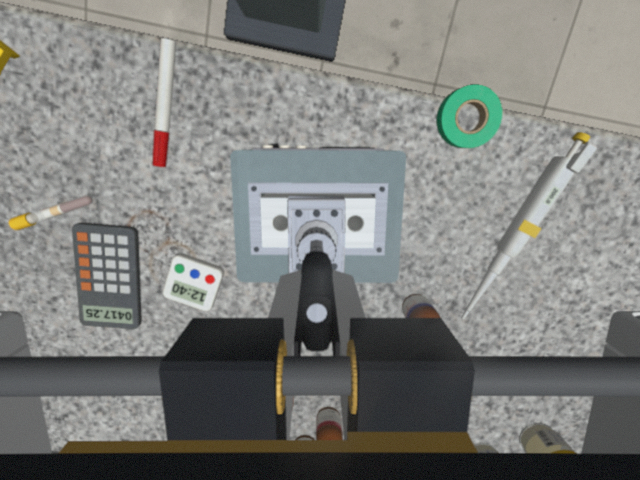

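The wrist view shows the held gauge over the block, square with it, and the side wells near (278,222) and (358,222). I'll measure these to sub-pixel, along with the base outline.

```bash
python3 -c "
from h import *
s=load('w5');im=s['image']
g=cv2.cvtColor(im,cv2.COLOR_RGB2GRAY)
def cen(x,y,r=11,t=150):
    m=g[y-r:y+r,x-r:x+r]<t; n,l,st,ce=cv2.connectedComponentsWithStats(m.astype(np.uint8)); k=l[r,r]; return ce[k]+[x-r,y-r],st[k]
a,b=cen(278,222),cen(358,222);print(a,b)
A,B=plane(s,a[0],.1),plane(s,b[0],.1);d=A-B;print(A,B,np.linalg.norm(d),(A+B)/2,'heading',np.degrees(np.arctan2(-d[1],-d[0])))
x,y,w,h=235,180,170,120
cv2.imwrite('pics/w5c.png',cv2.resize(im[y:y+h,x:x+w][:,:,::-1],None,fx=4.7,fy=4.7,interpolation=cv2.INTER_CUBIC))
"
```

```text
(array([280.42541436, 222.69060773]), array([  6,   5,  15,  15, 181], dtype=int32)) (array([355.02717391, 222.80434783]), array([  1,   5,  15,  15, 184], dtype=int32))
[0.52476238 0.15552263 0.1       ] [0.51088978 0.22804593 0.1       ] 0.07383818551991013 [0.51782608 0.19178428 0.1       ] heading 100.8289944319158
```

View pics/w5c.png

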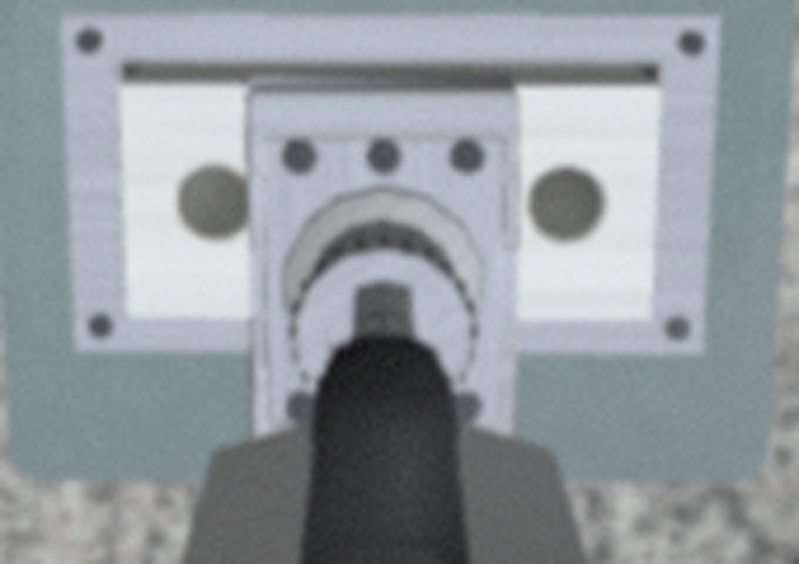

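```bash
python3 -c "
from h import *
s=load('w5')
f=lambda u,v:(235+u/4.7,180+v/4.7)
p=np.array([.51778,.18901,.26755]);h=np.radians(100.98);Y=np.array([np.cos(h),np.sin(h),0]);Z=np.array([np.sin(h),-np.cos(h),0])
L=lambda q:('ty %.1f tz %.1f mm'%((q-p)@Y*1000,(q-p)@Z*1000))
W=(plane(s,f(216.5,202),.1)+plane(s,f(567,203.5),.1))/2; print('well',W,L(W))
for z in (.159,.162,.164):
    H=[plane(s,f(*q),z) for q in [(299,156),(467,156),(466,407),(302,407)]]
    C=np.mean(H,0);print(z,'holes',C,L(C),np.linalg.norm(H[0]-H[1]),np.linalg.norm(H[0]-H[3]))
    e=H[1]-H[0];print(' base heading',np.degrees(np.arctan2(e[1],e[0])))
    print(' edges',L(plane(s,f(250,200),z)),L(plane(s,f(515,200),z)),L(plane(s,f(384,90),z)))
# block edges in image at z=.1
for q in [(124,84),(660,84),(654,320),(128,318)]: print('blk',L(plane(s,f(*q),.1)))
# dot and scene/side triangulated well/dot
print('dot',L(plane(s,(317,313),.2995)))
"
```

```text
well [0.51809608 0.19246939 0.1       ] ty 3.3 tz 1.0 mm
0.159 holes [0.52066841 0.19110478 0.159     ] ty 1.5 tz 3.2 mm 0.029168124856616285 0.04590090849575187
 base heading 100.91939702735579
 edges ty -21.8 tz -11.9 mm ty 24.5 tz -11.9 mm ty 1.6 tz -31.2 mm
0.162 holes [0.51990036 0.19095189 0.162     ] ty 1.5 tz 2.5 mm 0.02886437391247591 0.0454229057320834
 base heading 100.91939702735586
 edges ty -21.6 tz -12.6 mm ty 24.3 tz -12.5 mm ty 1.6 tz -31.6 mm
0.164 holes [0.51938834 0.19084996 0.164     ] ty 1.5 tz 1.9 mm 0.028661873283049002 0.04510423722297126
 base heading 100.91939702735583
 edges ty -21.4 tz -13.0 mm ty 24.1 tz -12.9 mm ty 1.6 tz -31.9 mm
blk ty -52.1 tz -24.2 mm
blk ty 58.8 tz -24.0 mm
blk ty 59.6 tz 26.7 mm
blk ty -53.2 tz 26.1 mm
dot ty 1.5 tz 0.3 mm
```

Relative to the gauge, the well is about +1.8 mm in ty and -0.5 mm in tz, and the headings agree to 0.1°. I'll correct that and descend to just above the block.

Emit:
{"method": "carry_out", "body": {"targets": [[1,0,0.17,-0.05,0],[1,0.5,0,0,0],[1,1,0,0,0],[1,1,0,0,0],[1,1,0,0,0],[1,0.5,0,0,0],[1,0.3,0,0,0],[1,0,0,0,0],[1,0,0,0,0]]}}

```text
time: 11.7
tool_pos: [0.5171, 0.1911, 0.2249]
ee_rot: [-0.05, 1.57, 0.142]
wrist_force: [0.8, 0.7, -5.8]
width: 0.0126
```

```bash
python3 -c "
from h import *
p,R,o=tool();print(o['time'],p,np.degrees(np.arctan2(R[1,1],R[0,1])),o['wrist_force'],o['wrist_torque'])
s=snap('wrist','w6');im=s['image']
h=np.arctan2(R[1,1],R[0,1]);Y=np.array([np.cos(h),np.sin(h),0]);Z=np.array([np.sin(h),-np.cos(h),0])
for n,P in [('pl',p+[0,0,.162-.26755])]:
    for a,b in [(-23,-33),(23,-33),(23,0),(-23,0)]: print(n,proj(s,P+Y*(a+1.4)/1000+Z*(b+1.6)/1000))
g=cv2.cvtColor(im,cv2.COLOR_RGB2GRAY)
cv2.imwrite('pics/w6c.png',cv2.resize(im[120:290,210:420][:,:,::-1],None,fx=3.5,fy=3.5,interpolation=cv2.INTER_CUBIC))
"
```

```text
11.7 [0.51713263 0.1910895  0.22486587] 101.0308614072654 [ 0.82449593  0.72011853 -5.83951883] [ 0.06572302 -0.16367744 -0.01846926]
pl [287.64508205 199.35962022]
pl [345.1731727 199.3052199]
pl [344.39553239 239.26088482]
pl [288.48366743 239.31767734]
```

View pics/w6c.png

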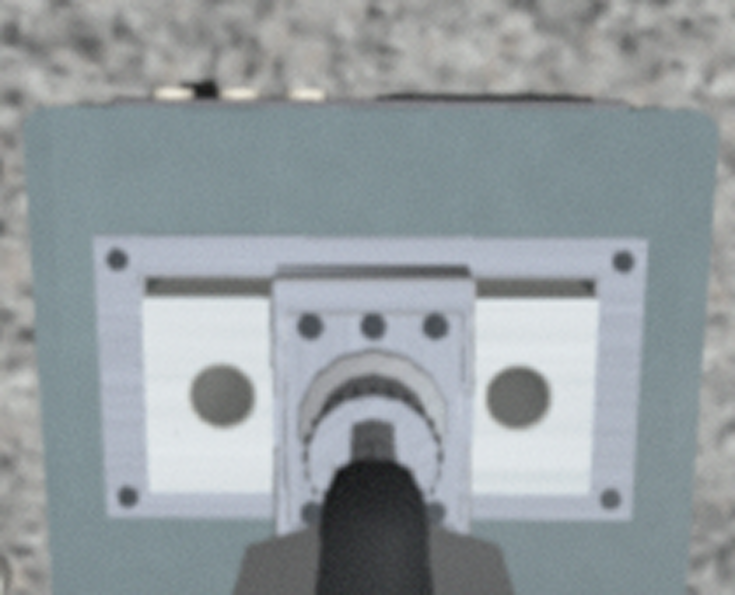

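The gauge sits midway between the wells: 373 against a mid-point of 370 in the crop. I'll check tz numerically.

```bash
python3 -c "
from h import *
s=load('w6');p,R,o=tool()
f=lambda u,v:(210+u/3.5,120+v/3.5)
L=lambda q:np.round(((q-p)@R[:,1:])*1000,1)
W=[L(plane(s,f(*q),.1)) for q in [(222,396),(519,397)]];print('wells',W,np.mean(W,0))
print('blk',L(plane(s,f(200,297),.1)),L(plane(s,f(540,297),.1)),L(plane(s,f(200,493),.1)),L(plane(s,f(540,493),.1)))
z=.1193
H=[L(plane(s,f(*q),z)) for q in [(311,326),(435,326),(435,513),(311,513)]];print('holes',H,np.mean(H,0))
print('edge',L(plane(s,f(373,280),z)),L(plane(s,f(274,330),z)),L(plane(s,f(472,330),z)))
"
```

```text
wells [array([-36.2,   0.7]), array([38. ,  1.1])] [0.9 0.9]
blk [-40.8 -24.2] [ 42.5 -24.1] [-42.6  26.2] [44.1 26.3]
holes [array([-12.8, -20.5]), array([ 15.8, -20.4]), array([16.4, 25. ]), array([-13.4,  25. ])] [1.5   2.275]
edge [  1.5 -31.1] [-21.3 -19.5] [ 24.4 -19.5]
```

Emit:
{"method": "carry_out", "body": {"targets": [[1,0,-0.05,-0.08,0],[1,0.2,0,0,0],[1,0.2,0,0,0],[1,0.2,0,0,0],[1,0.2,0,0,0],[1,0.2,0,0,0],[1,0.1,0,0,0],[1,0,0,0,0]]}}

```text
time: 12.55
tool_pos: [0.5163, 0.1904, 0.2132]
ee_rot: [-1.787, 1.571, -1.595]
wrist_force: [-0.1, 0.0, -5.1]
width: 0.0128
```

Emit:
{"method": "carry_out", "body": {"targets": [[1,0.1,0,0,0],[1,0.1,0,0,0],[1,0,0,0,0]]}}

```text
time: 12.85
tool_pos: [0.5163, 0.1904, 0.2114]
ee_rot: [-0.279, 1.571, -0.086]
wrist_force: [0.4, -0.9, -6.4]
width: 0.0125
```

Emit:
{"method": "carry_out", "body": {"targets": [[1,0.1,0,0,0],[1,0.1,0,0,0],[1,0,0,0,0]]}}

```text
time: 13.15
tool_pos: [0.5166, 0.1904, 0.2109]
ee_rot: [-0.1, 1.569, 0.092]
wrist_force: [-0.5, -1.2, 0.2]
width: 0.0126
```

Emit:
{"method": "carry_out", "body": {"targets": [[1,0.2,0,0,0],[1,0,0,0,0],[1,0,0,0,0]]}}

```text
time: 13.45
tool_pos: [0.5165, 0.1904, 0.2078]
ee_rot: [-0.131, 1.57, 0.062]
wrist_force: [0.2, -1.0, 1.5]
width: 0.0127
```

The gauge met the block at TCP z of about 0.211, where 0.210 was expected for a seated base. The rod now slides at about 1.5–2 N. I'll lower to just short of the shallowest possible bottom, then feel.

Emit:
{"method": "carry_out", "body": {"targets": [[1,0.2,0,0,0],[1,0.2,0,0,0],[1,0.2,0,0,0],[1,0.2,0,0,0],[1,0.2,0,0,0],[1,0.2,0,0,0],[1,0.2,0,0,0],[1,0.2,0,0,0],[1,0.2,0,0,0],[1,0.2,0,0,0],[1,0,0,0,0]]}}

```text
time: 14.55
tool_pos: [0.5163, 0.1904, 0.187]
ee_rot: [-2.258, 1.571, -2.065]
wrist_force: [2.3, -0.3, -1.2]
width: 0.013
```

Emit:
{"method": "carry_out", "body": {"targets": [[1,0.05,0,0,0],[1,0.05,0,0,0],[1,0.05,0,0,0],[1,0.05,0,0,0]]}}

```text
time: 14.95
tool_pos: [0.5163, 0.1904, 0.1856]
ee_rot: [-0.365, 1.57, -0.173]
wrist_force: [1.5, -0.3, -0.0]
width: 0.0129
```

Emit:
{"method": "carry_out", "body": {"targets": [[1,0.05,0,0,0],[1,0.05,0,0,0],[1,0.05,0,0,0]]}}

```text
time: 15.25
tool_pos: [0.5163, 0.1904, 0.1839]
ee_rot: [-0.729, 1.571, -0.537]
wrist_force: [3.5, -0.6, 1.7]
width: 0.0128
```

Emit:
{"method": "carry_out", "body": {"targets": [[1,0.05,0,0,0],[1,0.05,0,0,0],[1,0.05,0,0,0],[1,0.05,0,0,0]]}}

```text
time: 15.65
tool_pos: [0.5163, 0.1904, 0.182]
ee_rot: [-0.47, 1.571, -0.278]
wrist_force: [2.7, -0.7, 0.4]
width: 0.0125
```

Emit:
{"method": "carry_out", "body": {"targets": [[1,0.05,0,0,0],[1,0.05,0,0,0],[1,0.05,0,0,0]]}}

```text
time: 15.95
tool_pos: [0.5163, 0.1904, 0.1804]
ee_rot: [-0.7, 1.571, -0.507]
wrist_force: [2.0, -0.4, 0.9]
width: 0.0133
```

Emit:
{"method": "carry_out", "body": {"targets": [[1,0.05,0,0,0],[1,0.05,0,0,0],[1,0.05,0,0,0],[1,0.05,0,0,0]]}}

```text
time: 16.35
tool_pos: [0.5163, 0.1904, 0.1784]
ee_rot: [-0.868, 1.571, -0.676]
wrist_force: [2.8, -0.8, 0.7]
width: 0.0126
```

Emit:
{"method": "carry_out", "body": {"targets": [[1,0.05,0,0,0],[1,0.05,0,0,0],[1,0.05,0,0,0]]}}

```text
time: 16.65
tool_pos: [0.5163, 0.1904, 0.1769]
ee_rot: [-0.798, 1.571, -0.606]
wrist_force: [2.6, -1.1, 0.7]
width: 0.0129
```

Emit:
{"method": "carry_out", "body": {"targets": [[1,0.05,0,0,0],[1,0.05,0,0,0],[1,0.05,0,0,0],[1,0.05,0,0,0]]}}

```text
time: 17.05
tool_pos: [0.5163, 0.1904, 0.1749]
ee_rot: [-0.546, 1.571, -0.353]
wrist_force: [2.7, -1.1, 1.6]
width: 0.0129
```

Emit:
{"method": "carry_out", "body": {"targets": [[1,0.05,0,0,0],[1,0.05,0,0,0],[1,0.05,0,0,0]]}}

```text
time: 17.35
tool_pos: [0.5163, 0.1904, 0.1734]
ee_rot: [-0.867, 1.571, -0.675]
wrist_force: [3.0, -1.3, 0.8]
width: 0.0128
```

Emit:
{"method": "carry_out", "body": {"targets": [[1,0.05,0,0,0],[1,0.05,0,0,0],[1,0.05,0,0,0],[1,0.05,0,0,0]]}}

```text
time: 17.75
tool_pos: [0.5164, 0.1904, 0.1727]
ee_rot: [-0.064, 1.57, 0.129]
wrist_force: [0.8, -0.8, 7.6]
width: 0.013
```

Emit:
{"method": "carry_out", "body": {"targets": [[1,0.05,0,0,0],[1,0.05,0,0,0]]}}

```text
time: 17.95
tool_pos: [0.5165, 0.1905, 0.1725]
ee_rot: [-0.038, 1.569, 0.155]
wrist_force: [0.6, -1.4, 8.8]
width: 0.0125
```

Contact came at TCP z of about 0.1727, with the force rising from about 1 N to 8.8 N. That is about 38 mm of travel, so the bottom is about 35 mm below the mouth, within 26–46 mm. I'll ease the push a little and twist clockwise.

Emit:
{"method": "carry_out", "body": {"targets": [[1,-0.04,0,0,0],[1,0,0,0,0],[1,0,0,0,0]]}}

```text
time: 18.25
tool_pos: [0.5164, 0.1905, 0.1725]
ee_rot: [0.008, 1.569, 0.201]
wrist_force: [0.5, -0.8, 6.7]
width: 0.0125
```

Emit:
{"method": "carry_out", "body": {"targets": [[1,0,0,0,2],[1,0,0,0,4],[1,0,0,0,4],[1,0,0,0,4],[1,0,0,0,4],[1,0,0,0,4],[1,0,0,0,4],[1,0,0,0,4]]}}

```text
time: 19.05
tool_pos: [0.5164, 0.1903, 0.1725]
ee_rot: [0.317, 1.569, -0.017]
wrist_force: [0.9, -1.2, 6.7]
width: 0.013
```

```bash
python3 -c "
from h import *
p,R,o=tool();print(o['time'],p,np.degrees(np.arctan2(R[1,1],R[0,1])),o['wrist_force'],o['wrist_torque'],o['width'])"
```

```text
19.05 [0.51638735 0.1903408  0.1724962 ] 70.88143679570261 [ 0.87171293 -1.22131579  6.71860744] [-0.30365866 -0.32184767  0.1391736 ] 0.01298543969517462
```

Emit:
{"method": "carry_out", "body": {"targets": [[1,0,0,0,4],[1,0,0,0,4],[1,0,0,0,4],[1,0,0,0,4],[1,0,0,0,4],[1,0,0,0,4],[1,0,0,0,4],[1,0,0,0,4],[1,0,0,0,2],[1,0,0,0,0]]}}

```text
time: 20.05
tool_pos: [0.5169, 0.1908, 0.1726]
ee_rot: [1.235, 1.568, 0.31]
wrist_force: [1.5, -0.7, 6.5]
width: 0.0127
```

```bash
cat > st.py <<'E'
from h import *
p,R,o=tool();print(o['time'],p,np.degrees(np.arctan2(R[1,1],R[0,1])),o['wrist_force'].round(2),o['wrist_torque'].round(3),o['width'])
E
python3 st.py
```

```text
20.05 [0.5169149  0.19080246 0.17259299] 37.03210598564261 [ 1.52 -0.75  6.54] [-0.142 -0.574  0.105] 0.012681404558510552
```

Emit:
{"method": "carry_out", "body": {"targets": [[1,0,0,0,1.5],[1,0,0,0,1.5],[1,0,0,0,0]]}}

```text
time: 20.35
tool_pos: [0.5171, 0.1909, 0.1726]
ee_rot: [1.312, 1.567, 0.336]
wrist_force: [3.4, 0.0, 6.0]
width: 0.0128
```

```bash
python3 st.py
```

```text
20.35 [0.51713843 0.19093194 0.17258744] 34.04831088010239 [3.38 0.04 6.01] [-0.169 -0.764  0.116] 0.012780300665944915
```

Emit:
{"method": "carry_out", "body": {"targets": [[1,0,0,0,1.5],[1,0,0,0,1.0],[1,0,0,0,0]]}}

```text
time: 20.65
tool_pos: [0.5164, 0.1907, 0.1726]
ee_rot: [1.474, 1.569, 0.454]
wrist_force: [0.6, -0.1, 6.6]
width: 0.0126
```

```bash
python3 st.py
```

```text
20.65 [0.51642064 0.19074491 0.17258553] 31.52435198812517 [ 0.57 -0.14  6.63] [-0.218 -0.19  -0.042] 0.012551552946804509
```

Emit:
{"method": "carry_out", "body": {"targets": [[1,0,0,0,1.0],[1,0,0,0,0.5],[1,0,0,0,0]]}}

```text
time: 20.95
tool_pos: [0.5164, 0.1907, 0.1725]
ee_rot: [1.364, 1.569, 0.318]
wrist_force: [0.8, -1.1, 7.2]
width: 0.013
```

```bash
python3 st.py
```

```text
20.95 [0.51638442 0.19065143 0.17254436] 30.058228875637063 [ 0.76 -1.09  7.23] [-0.244 -0.149  0.081] 0.012984915440785904
```

Emit:
{"method": "carry_out", "body": {"targets": [[1,0,0,0,1.0],[1,0,0,0,1.0],[1,0,0,0,0]]}}

```text
time: 21.25
tool_pos: [0.5168, 0.191, 0.1726]
ee_rot: [1.533, 1.568, 0.452]
wrist_force: [1.7, -0.1, 6.8]
width: 0.0132
```

```bash
python3 st.py
```

```text
21.25 [0.51678036 0.190976   0.17257604] 28.07540293293775 [ 1.67 -0.11  6.79] [-0.124 -0.43   0.193] 0.013239470784318965
```

Emit:
{"method": "carry_out", "body": {"targets": [[1,0,0,0,1.0],[1,0,0,0,1.0],[1,0,0,0,0]]}}

```text
time: 21.55
tool_pos: [0.5172, 0.1914, 0.1726]
ee_rot: [1.618, 1.567, 0.503]
wrist_force: [2.8, 0.5, 6.1]
width: 0.0132
```

```bash
python3 st.py; python3 -c "
from h import *
s=snap('wrist','w7');im=s['image']
snap('scene','scene7')
m=np.zeros((600,800,3),np.uint8)
m[:480,:]=0
c=im[60:360,130:530];m[:300,:400]=c
a=cv2.resize(load('scene7')['image'][190:290,190:320],None,fx=3,fy=3);m[300:600,:390]=a
p,R,o=tool();q=proj(s,(.5165,.1905,.115));print(q)
u,v=int(q[0])-70,int(q[1])-100;c=im[max(v,0):v+200,u:u+133];c=cv2.resize(c,None,fx=3,fy=3);m[:c.shape[0],400:400+c.shape[1]]=c[:600]
cv2.imwrite('pics/m7.png',m[:,:,::-1]);print(u,v)
"
```

```text
21.55 [0.51720074 0.19136594 0.17263224] 26.095544885899482 [2.83 0.53 6.11] [ 0.051 -0.675  0.23 ] 0.01324168288179519
[313.92092126 257.06006921]
243 157
```

View pics/m7.png

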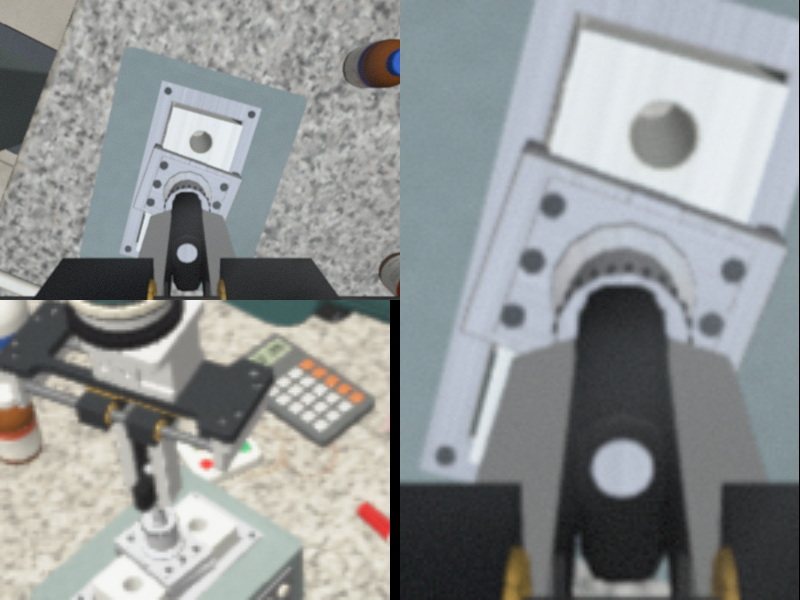

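The gauge is seated on the block, with its base yawed a few degrees clockwise inside the lip play. I'll work out the head's turn relative to the base.

```bash
python3 -c "
from h import *
s=load('w7');f=lambda u,v:(243+(u-400)/3,157+v/3)
hd=lambda a,b,z:np.degrees(np.arctan2(*((plane(s,f(*b),z)-plane(s,f(*a),z))[[1,0]])))
print('tool y 26.1')
print('block far edge',hd((580,20),(786,80),.1),'block side',hd((580,20),(552,150),.1))
print('base edge',hd((532,158),(784,245),.105),'base holes',hd((512,316),(553,205),.105),hd((553,205),(733,270),.105),hd((512,316),(711,324),.105), hd((711,324),(733,270),.105))
"
```

```text
tool y 26.1
block far edge 10.071054691155998 block side -76.8709278102979
base edge 6.635912502377702 base holes 95.40029330247246 5.62961833750933 23.551299870664742 95.9113381705424
```

Emit:
{"method": "carry_out", "body": {"targets": [[1,0,0,0,1.0],[1,0,0,0,0.5],[1,0,0,0,0]]}}

```text
time: 21.95
tool_pos: [0.5173, 0.1915, 0.1726]
ee_rot: [1.646, 1.566, 0.505]
wrist_force: [2.2, 1.9, 5.7]
width: 0.013
```

```bash
python3 st.py
```

```text
21.95 [0.51731776 0.19146054 0.172616  ] 24.629154660989105 [2.2  1.91 5.75] [ 0.053 -0.727  0.418] 0.01295069285290606
```

The torque rose to 0.42 N·m, so the head is firmly on its stop. I'll ease the push slightly, open, and retreat straight up.

Emit:
{"method": "carry_out", "body": {"targets": [[1,-0.04,0,0,0],[1,0,0,0,0],[0.8,0,0,0,0],[0.7,0,0,0,0],[0.6,0,0,0,0],[0.5,0,0,0,0],[0.5,0,0,0,0],[0.5,0,0,0,0],[0.5,0,0,0,0]]}}

```text
time: 22.85
tool_pos: [0.5161, 0.1904, 0.1712]
ee_rot: [-1.565, 1.57, -2.708]
wrist_force: [0.3, -0.3, 0.1]
width: 0.047
```

Emit:
{"method": "carry_out", "body": {"targets": [[0.3,0,0,0,0],[0.3,-0.5,0,0,0],[0.3,-1.5,0,0,0],[0.3,-2.5,0,0,0],[0.3,-3,0,0,0],[0.3,-3,0,0,0],[0.3,-3,0,0,0],[0.3,-1.5,0,0,0],[0.3,0,0,0,0],[0.3,0,0,0,0]]}}

```text
time: 23.85
tool_pos: [0.5163, 0.1905, 0.3218]
ee_rot: [1.318, 1.57, 0.176]
wrist_force: [-1.1, -0.4, -0.8]
width: 0.0659
```

```bash
python3 st.py; python3 -c "
from h import *
s=snap('wrist','w8');a=snap('scene','scene8');b=snap('side','side8');im=s['image']
m=np.zeros((600,800,3),np.uint8)
m[:300,:400]=cv2.resize(im,(400,300))
q=proj(s,(.5165,.1905,.12));u,v=int(q[0])-66,max(int(q[1])-100,0);print(u,v,q);c=cv2.resize(im[v:v+200,u:u+133],None,fx=3,fy=3);m[:c.shape[0],400:400+c.shape[1]]=c
m[300:600,:200]=cv2.resize(a['image'][200:320,200:280],(200,300))
m[300:600,200:400]=cv2.resize(b['image'][140:260,290:370],(200,300))
cv2.imwrite('pics/m8.png',m[:,:,::-1])
"
```

```text
23.85 [0.51631753 0.19045789 0.32183409] 24.534995646168287 [-1.07 -0.4  -0.78] [-0.01  -0.155 -0.002] 0.06585750965454948
249 117 [315.96303975 217.0376641 ]
```

The viewer limit is reached, so I'll verify numerically: the head's height, its heading, and the bystanders by comparing images from before and after.

```bash
python3 -c "
from h import *
s=load('w8');im=s['image'];P=(.5165,.1907,.2046)
for n in ('w8','scene8','side8'):
    S=load(n);q=proj(S,P);r=30 if n=='w8' else 14
    x,y=int(q[0])-r,int(q[1])-r;c=S['image'][y:y+2*r,x:x+2*r];d=(c.max(2)<75).astype(np.uint8)
    k,l,st,ce=cv2.connectedComponentsWithStats(d);i=1+st[1:,4].argmax()
    cn=max(cv2.findContours((l==i).astype(np.uint8),cv2.RETR_EXTERNAL,2)[0],key=cv2.contourArea)
    f=cv2.drawContours(np.zeros_like(d),[cn],-1,1,-1);h=(f==1)&(c.min(2)>110)
    ys,xs=np.nonzero(h);print(n,'pred',q,'dot',(xs.mean()+x,ys.mean()+y) if len(xs) else None,len(xs),'bar',st[i])
    if n=='w8':
        b=cv2.boxPoints(cv2.minAreaRect(cn))+[x,y];W=[plane(s,t,.2)[:2] for t in b];print(cv2.minAreaRect(cn))
        for j in range(4): e=W[(j+1)%4]-W[j];print(np.linalg.norm(e),np.degrees(np.arctan2(e[1],e[0])))
# bystanders: side & scene change outside the arm/gauge/bath
for a,b in (('scene0','scene8'),('side0','side8')):
    D=cv2.absdiff(load(a)['image'],load(b)['image']).max(2)>45
    k,l,st,ce=cv2.connectedComponentsWithStats(cv2.morphologyEx(D.astype(np.uint8),cv2.MORPH_OPEN,np.ones((3,3))))
    print(a,[tuple(t) for t in st[1:] if t[4]>15])
"
```

```text
w8 pred [316.048133   235.55915625] dot (np.float64(318.0), np.float64(233.34408602150538)) 93 bar [ 23   0  19  51 633]
((32.0, 25.0), (50.0, 18.0), 90.0)
0.015276830448452686 24.477085235577416
0.044322063376976334 -65.08867217843398
0.015832257751083306 -155.5292080556418
0.044319595077609936 114.19329782650028
scene8 pred [240.62049771 245.62544263] dot None 0 bar [  9  10  12  18 119]
side8 pred [330.76880866 167.49113911] dot None 0 bar [10 13 10 13 88]
scene0 [(np.int32(154), np.int32(0), np.int32(282), np.int32(203), np.int32(22975)), (np.int32(241), np.int32(0), np.int32(31), np.int32(21), np.int32(220)), (np.int32(438), np.int32(11), np.int32(202), np.int32(168), np.int32(13488)), (np.int32(212), np.int32(129), np.int32(10), np.int32(3), np.int32(30)), (np.int32(427), np.int32(137), np.int32(5), np.int32(15), np.int32(48)), (np.int32(220), np.int32(151), np.int32(58), np.int32(60), np.int32(1344)), (np.int32(425), np.int32(152), np.int32(190), np.int32(182), np.int32(8713)), (np.int32(206), np.int32(171), np.int32(6), np.int32(11), np.int32(44)), (np.int32(213), np.int32(17
[... 2313 characters left out ...]
.int32(37), np.int32(13), np.int32(244)), (np.int32(327), np.int32(266), np.int32(5), np.int32(4), np.int32(19)), (np.int32(121), np.int32(272), np.int32(8), np.int32(7), np.int32(43)), (np.int32(161), np.int32(290), np.int32(10), np.int32(8), np.int32(55)), (np.int32(192), np.int32(334), np.int32(8), np.int32(15), np.int32(85)), (np.int32(165), np.int32(347), np.int32(6), np.int32(10), np.int32(41)), (np.int32(178), np.int32(359), np.int32(12), np.int32(19), np.int32(135)), (np.int32(196), np.int32(358), np.int32(8), np.int32(14), np.int32(58)), (np.int32(203), np.int32(392), np.int32(20), np.int32(16), np.int32(150)), (np.int32(207), np.int32(413), np.int32(5), np.int32(11), np.int32(34))]
```

```bash
python3 -c "
from h import *
print(cross(load('scene8'),(241,250),load('side8'),(331,172.5)))
print(cross(load('scene0'),(341.6,217.8),load('side0'),(328.9,252.4)))
print(robot.close_job())"
```

```text
(array([0.51759004, 0.19072146, 0.18840248]), np.float64(0.0006510572936641371))
(array([ 0.4781977 , -0.08757928,  0.13345862]), np.float64(0.001108033972772837))
the job is handed in; nothing more can be done
None
```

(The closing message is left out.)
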